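Load the grooved forming block into the sprung bench holder

TASK

Load the grooved wooden forming block into the sprung holder on the jeweller's bench: with the block itself, press the sprung jaw back until there is room, lower the block into the nest, square and centred between the jaws, until it sits flat on the base with its grooves up, and let go so that the jaw clamps it against the low fixed jaw.

Things in the scene. Friction and masses are not known exactly. Their poses are not given: they have to be found in the camera images.
- grooved_center (a point): Centre (23 mm up) of the loose pale wooden block to load: 50 long (x) x 32 wide (y) x 46 mm high, 80 g, three grooves across its top along y. It stands grooves up on a 12 mm pale grey board beside a round dished wooden block, a shorter plain one (34x32x46) and a flat square steel one. Either end may face the jaw; pinch its long sides (32 mm apart, along y), so the fingers clear the jaws.
- nest (a point): Point on the fixed steel holder's base, 8 mm above the table, over which the seated block's centre belongs. x runs from the low fixed jaw to the tall sprung jaw, z up. Fixed jaw: inner face at x = -25 mm, 18 mm thick, top 16 mm above this point. Base 44 mm wide (y), with 90 mm wide feet at x = -50 to -28 and 115 to 145 mm. The nest is open above and at both sides.
- jaw_lip (a point): Middle of the top edge of the sprung jaw's pressing face, 44 mm above the nest point and 1 mm beyond it in x when closed; axes as the nest. Steel jaw, 44 wide x 14 mm thick, face square to x, reaching down to the base. A block held over the low fixed jaw, its underside below this lip, can push the jaw back and then go straight down. Spring bracket and barrel, 36 mm high, at x = 90 to 145 mm.
- jaw (a joint): How far the sprung jaw is pressed back along the nest's +x, in m: 0 closed (its rest; gap 26 mm), 0.024 with the block seated against the fixed jaw (gap 50 mm), 0.046 at its stop (gap 72 mm). The spring pushes back with 2.7 N closed, 4.9 N with the block seated, 6.8 N at the stop, and closes the jaw when let go.
Mind the look-alikes: they are no part of the job. Leave any black, purple or turquoise look-alike of the part that bears grooved_center alone.

How it is judged:
At the end, for the whole second after the job is handed in: The grooved block sits flat on the base between the jaws, grooves up, lengthwise along the spring within 10 degrees (either end first), within 13 mm of the nest point sideways and -6 to +12 mm along the spring, its centre 18 to 28 mm above it, tilt under 8 degrees, jaw reading 0.017 to 0.040 (x of grooved_center in the frame of nest between -0.006 and 0.012 m and y of grooved_center in the frame of nest between -0.013 and 0.013 m and z of grooved_center in the frame of nest between 0.018 and 0.028 m and angle between grooved_center's own z axis and vertical below 0.15 rad and angle between the x axis of grooved_center and the x axis of nest, either way round below 0.175 rad and value of joint jaw between 0.017 and 0.04 m); the robot touches nothing.
It also fails if it takes over 35 s, if anything falls off the work surface, if the arm or the gripper's body presses on something with over 40 N, if the wrist force passes 120 N, or if a joint passes its speed limit or range.

ROBOT

A 6-joint arm with a two-finger parallel gripper is mounted at the origin on the work surface. World frame = base frame: x ahead of the robot, y to its left, z up, the work surface at z = 0. Lengths are in m, angles in rad, forces in N, time in s.
With the tool pointing down it reaches from about 0.425 to 0.95 m from the base axis. Payload 3.5 kg.
Tool frame: the origin (TCP) lies midway between the tips of the shut fingers; the grasp point (between the pads) lies 19 mm behind it; y points along the fingers, x is the direction in which the jaws open and shut, and the axes are right-handed (so a half turn about y gives the same grasp; the last joint's range is limited). The gripper opens to 85 mm and grips with 20 to 120 N. Pads are 22 mm wide; open, the fingers measure 114 mm over their backs; the gripper's body (76 mm by 85 mm) begins 54 mm behind the grasp point. The pads swing forward as they close: fully open they stand 13 mm farther back than shut.
Start: joints at [1.074, 0.286, 1.577, -0, 1.279, -0.15], TCP at [0.229, 0.635, 0.231] pointing down, gripper open.
Joint ranges: [-2.77, 2.77], [-0.9, 2.22], [0.21, 2.48], [-1.53, 4.67], [0.24, 2.81], [-2.84, 2.84]. Speed limits (rad/s): [2.79, 2.79, 3.14, 3.14, 3.14, 3.14].

INTERFACE

Orientations are given as a unit quaternion [x, y, z, w].
In Python, from plant import ctrl, viewer gives the robot as it stands.
- The arm moves only by the tool step_arm, never from a script. Its argument "rows" is a list of rows, each a list of 3 entries, a list of its own where there are three numbers: the turn, a rotation vector about the tool's x, y, z in degrees, then the shift along the tool's x, y, z in mm, then the closure, from 0 (fully open) to 1 (shut). A call has 1 to 10 rows; each row is the pose to reach, as a shift and turn from the pose commanded when the call began, along the tool's axes at that moment; what a row does not reach only later rows make up. A row lasts 1/12 s, in which the tool goes at most 41.7 mm and 7.16 degrees, less where a joint would pass 70% of its speed; a pose out of reach is approached as far as the arm can. A call with a gripper value outside its range is refused whole. The fingers move at their own pace and stop on an object; "newtons" is the grip in N (left out, the last holds). Time passes only in rows, so rows that repeat a pose let the fingers close. It gives the time, the measured TCP pose, the force and the opening at its end, in the units of the state.
- ctrl.get_state(): the state, without advancing time (a new reading comes with each control period).
- viewer.read_camera(name): name is "scene" or "top" or "wrist"; returns (picture, depth): 400x640x3 uint8, red, green, blue; 400x640 float32, m along the optical axis (not along the pixel's ray), 0 where there is no reading.
- viewer.calibration(name): a dict with "K" (3x3 intrinsics, pixels), "R" (3x3) and "t" (3): a world point X has camera coordinates R X + t. Camera axes: x right, y down, z forward; pixel columns grow to the right and rows downward; lengths in m; the calibration is good to about 2 mm. A picture is of the moment at which its call begins: read the wrist's pose just before it. calibration takes no time and is no camera call; for the wrist camera it gives the pose at the moment of the call.
- ctrl.sign_off(): hands the job in, once; it reports no verdict.
The state is a dict: "time": time; "qpos": joint angles; "dq": joint speeds; "joint_efforts": joint torques, N m; "eef_pos": TCP position; "tcp_rot": TCP orientation; "contact_force": force on the tool from outside, world axes, zero at the start; "wrist_torque": the same for the moment, N m; "opening": opening from 0.0 (shut) to 1.0 (fully open).
Only numpy, scipy, OpenCV 4.12 (cv2) and the standard library are available. Lean on these libraries where they do the work, as an engineer would, in place of code of your own. Each camera call takes 0.05 s, during which the arm holds its last target.

## Working session

There is one attempt and no reset: what is moved stays moved. The work goes in short steps, Python scripts to look and compute and a tool call to move; the robot and the scene stay as the last step left them, time stands still between calls to the robot, and variables do not carry over. Pictures are saved under pics/ and viewed, and the job is handed in when it is done.

Besides the shell and the picture viewer there is one more tool, called after "Emit:" as name(argument=value, ...) on one line, values as JSON. step_arm: Moves the arm, as the interface text tells. Its arguments: {"type":"object","properties":{"rows":{"type":"array"},"newtons":{"type":"number"}},"required":["rows"]}

```bash
mkdir -p pics; ls; cat > h.py <<'E'
import numpy as np,cv2
from plant import ctrl,viewer
def grab(n,tag):
    cal=viewer.calibration(n)
    p,d=viewer.read_camera(n)
    cv2.imwrite(f'pics/{tag}.png',p[:,:,::-1]); np.savez(f'{tag}.npz',p=p,d=d,**{k:np.array(cal[k]) for k in 'KRt'})
def load(tag): return np.load(f'{tag}.npz')
def world(z,u,v,d=None):
    d=z['d'][int(v),int(u)] if d is None else d
    c=np.linalg.inv(z['K'])@np.array([u,v,1.])*d
    return z['R'].T@(c-z['t'])
def onplane(z,u,v,h):
    r=z['R'].T@np.linalg.inv(z['K'])@np.array([u,v,1.]); o=-z['R'].T@z['t']
    return o+r*(h-o[2])/r[2]
def crop(tag,u0,v0,u1,v1,s,out):
    im=cv2.imread(f'pics/{tag}.png')[v0:v1,u0:u1]; cv2.imwrite(f'pics/{out}.png',cv2.resize(im,None,fx=s,fy=s,interpolation=cv2.INTER_CUBIC))
E
python3 - <<'E'
from h import *
print(ctrl.get_state())
grab('top','top1'); grab('scene','sc1')
E
```

```text
pics
{'time': 0.0, 'qpos': array([ 1.07402066e+00,  2.87171789e-01,  1.57819610e+00, -1.33382207e-06,
        1.27858987e+00, -1.50018356e-01]), 'dq': array([ 0.00063026, -0.00036202,  0.00048025,  0.00139056, -0.00044407,
        0.00060173]), 'joint_efforts': array([ 2.44262656e-04, -4.05970538e+01, -2.92631131e+01, -5.27442478e-05,
        5.79126427e-03,  5.24773270e-06]), 'eef_pos': array([0.22906337, 0.63424026, 0.22993275]), 'tcp_rot': array([ 0.57913208,  0.4054996 , -0.40699626, -0.57838582]), 'contact_force': array([-0.83329299,  0.08038159, -0.24730284]), 'wrist_torque': array([ 0.01270243,  0.02348183, -0.00453937]), 'opening': 0.9998500672172135}
```

View pics/top1.png

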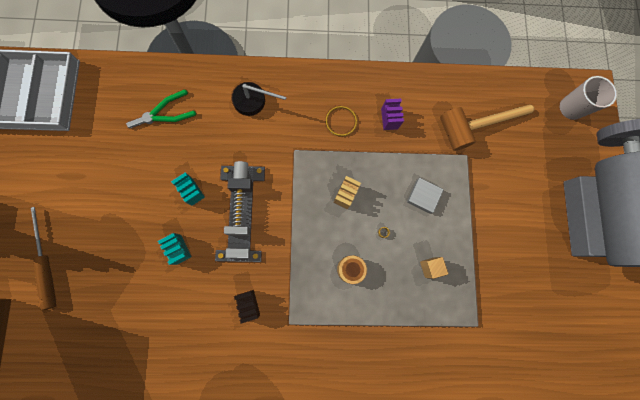

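View pics/sc1.png

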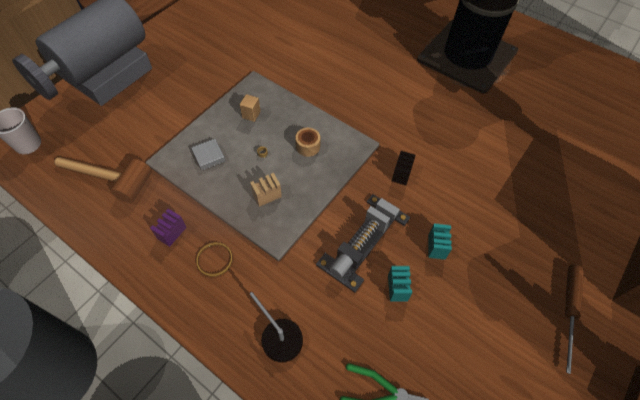

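The pale grooved block is at top pixel (347,191). It could be confused with purple (392,114), turquoise (186,188) and (173,248), black (246,307), plain pale (435,267), round dished (352,269) and steel (427,195). I choose the pale grooved one on the board. The holder is around (238,212).

```bash
python3 - <<'E'
from h import *
crop('top1',310,160,400,230,8,'c1'); crop('top1',200,150,280,275,4.8,'c2')
z=load('top1')
for u,v in [(347,191),(435,267),(236,254),(236,231),(238,170),(240,200),(310,300),(340,182),(257,170),(225,170),(257,256),(222,256)]:
    print(u,v,world(z,u,v).round(4))
print(z['R'],-z['R'].T@z['t'],z['K'])
E
```

```text
347 191 [ 0.6353 -0.127   0.0528]
435 267 [ 0.493  -0.2919  0.059 ]
236 254 [0.511  0.0848 0.0265]
236 231 [0.5531 0.0828 0.0525]
238 170 [0.6736 0.0871 0.0447]
240 200 [0.6147 0.0808 0.0396]
310 300 [ 0.4261 -0.0603  0.0133]
340 182 [ 0.6616 -0.1173  0.0155]
257 170 [0.6832 0.0541 0.0117]
225 170 [0.6809 0.1191 0.0135]
257 256 [0.5083 0.0458 0.0129]
222 256 [0.5071 0.1145 0.0111]
[[ 0.01730984 -0.99897686  0.04178031]
 [-0.98199686 -0.02484724 -0.1872559 ]
 [ 0.18810244 -0.03778676 -0.98142225]] [ 0.49189164 -0.03745523  0.74618862] [[365.28043443   0.         314.63351477]
 [  0.         365.28043443 195.51273599]
 [  0.           0.           1.        ]]
```

View pics/c1.png

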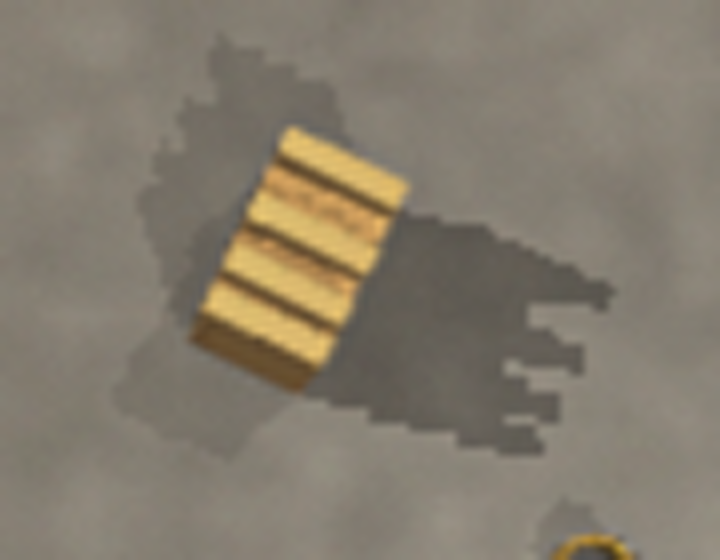

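View pics/c2.png

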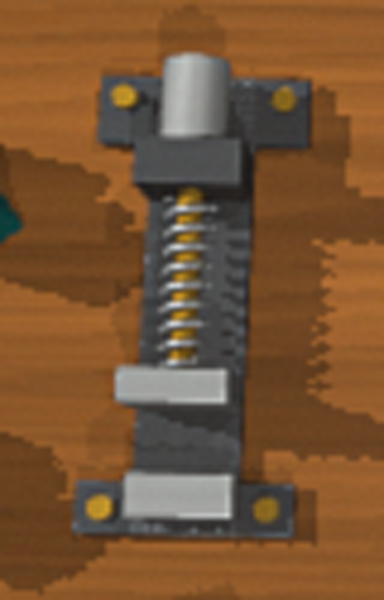

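```bash
python3 - <<'E'
from h import *
z=load('top1')
def C(pts,s,o,h): return np.array([onplane(z,(x+.5)/s-.5+o[0],(y+.5)/s-.5+o[1],h) for x,y in pts])
B=C([(292,127),(408,186),(320,368),(200,312)],8,(310,160),.058)
F=C([(126,475),(233,474),(233,518),(122,518)],4.8,(200,150),.024)
J=C([(117,367),(226,370),(226,403),(115,400)],4.8,(200,150),.052)
bolts=C([(124,96),(284,98),(266,510),(99,508)],4.8,(200,150),.011)
for n,A in zip('BFJb',(B,F,J,bolts)):
    print(n,A.round(4).tolist(),A.mean(0).round(4),[np.linalg.norm(A[i]-A[(i+1)%4]).round(4) for i in range(4)])
d=B[0]+B[1]-B[2]-B[3];print('block yaw',np.degrees(np.arctan2(d[1],d[0])))
d=bolts[0]+bolts[1]-bolts[2]-bolts[3];print('bolt yaw',np.degrees(np.arctan2(d[1],d[0])))
d=J.mean(0)-F.mean(0);print('jaw yaw',np.degrees(np.arctan2(d[1],d[0])),np.linalg.norm(d))
from scipy.spatial.transform import Rotation as Ro
s=ctrl.get_state();print(s['eef_pos'],Ro.from_quat(s['tcp_rot']).as_matrix().round(4))
# point clouds of top surfaces
K=z['K'];v,u=np.mgrid[0:400,0:640];d=z['d']
P=(np.stack([(u-K[0,2])/K[0,0]*d,(v-K[1,2])/K[1,1]*d,d],-1)-z['t'])@z['R']
for n,(u0,v0,u1,v1),(a,b) in [('blk',(330,170,370,212),(.050,.066)),('jaw',(222,222,250,236),(.045,.06)),('fix',(222,246,252,260),(.02,.032))]:
    q=P[v0:v1,u0:u1].reshape(-1,3);q=q[(q[:,2]>a)&(q[:,2]<b)];print(n,len(q),q.mean(0),np.median(q[:,2]),q.min(0),q.max(0))
E
```

```text
B [[0.6651, -0.1245, 0.058], [0.6512, -0.1528, 0.058], [0.6059, -0.1313, 0.058], [0.6188, -0.1024, 0.058]] [ 0.6352 -0.1277  0.058 ] [np.float64(0.0316), np.float64(0.0501), np.float64(0.0317), np.float64(0.0513)]
F [[0.5212, 0.1053, 0.024], [0.5224, 0.0624, 0.024], [0.5048, 0.0615, 0.024], [0.504, 0.1058, 0.024]] [0.5131 0.0837 0.024 ] [np.float64(0.043), np.float64(0.0176), np.float64(0.0444), np.float64(0.0172)]
J [[0.562, 0.1059, 0.052], [0.5617, 0.0633, 0.052], [0.5487, 0.0626, 0.052], [0.549, 0.1059, 0.052]] [0.5553 0.0844 0.052 ] [np.float64(0.0426), np.float64(0.013), np.float64(0.0432), np.float64(0.013)]
b [[0.6824, 0.1188, 0.011], [0.6835, 0.0506, 0.011], [0.5085, 0.0499, 0.011], [0.5081, 0.118, 0.011]] [0.5956 0.0843 0.011 ] [np.float64(0.0682), np.float64(0.1749), np.float64(0.0681), np.float64(0.1743)]
block yaw -25.465770019117556
bolt yaw 0.23331375670253504
jaw yaw 0.9282908280551628 0.050700025134161116
[0.22910812 0.63429418 0.23003423] [[ 3.399e-01 -1.100e-03 -9.405e-01]
 [ 9.405e-01 -1.900e-03  3.399e-01]
 [-2.200e-03 -1.000e+00  3.000e-04]]
blk 302 [ 0.63385927 -0.12680338  0.05790608] 0.058414612943573044 [ 0.60657347 -0.15154715  0.05018049] [ 0.66379812 -0.10312648  0.0623779 ]
jaw 181 [0.55548083 0.08445316 0.05269545] 0.052693679671722234 [0.54878478 0.06229153 0.04812426] [0.56265447 0.10602887 0.05581119]
fix 220 [0.513524   0.08421333 0.0247254 ] 0.024645619812367424 [0.50500591 0.06207336 0.02065384] [0.52265768 0.10625853 0.02868653]
```

Sizes and heights match: block top 32x50 at z 0.058, centre (0.635,-0.128), yaw -25.5°. The nest is about (0.547,0.084,0.008) with yaw about 0.

```bash
cat > mv.py <<'E'
import sys
from h import *
from scipy.spatial.transform import Rotation as Ro
# target x y z, yaw of tool x (deg)
x,y,z,yaw=map(float,sys.argv[1:5])
s=ctrl.get_state();R=Ro.from_quat(s['tcp_rot']).as_matrix();p=np.array(s['eef_pos'])
a=np.radians(yaw);X=np.array([np.cos(a),np.sin(a),0]);Y=np.array([0,0,-1.]);T=np.stack([X,Y,np.cross(X,Y)],1)
print('t',s['time'],'p',p.round(4),'open',s['opening'],'F',s['contact_force'].round(2))
print('turn',np.degrees(Ro.from_matrix(R.T@T).as_rotvec()).round(2),'shift',(R.T@(np.array([x,y,z])-p)*1000).round(1))
E
python3 mv.py 0.635 -0.128 0.20 64.5
```

```text
t 0.1 p [0.2291 0.6343 0.23  ] open 1.0010911460073533 F [-0.3  -0.66  0.13]
turn [-0.01  5.63 -0.13] shift [-578.9   31.1 -640.8]
```

Emit:
step_arm(rows=[[[0,5.6,0],[-579,31,-641],0],[[0,5.6,0],[-579,31,-641],0],[[0,5.6,0],[-579,31,-641],0],[[0,5.6,0],[-579,31,-641],0],[[0,5.6,0],[-579,31,-641],0],[[0,5.6,0],[-579,31,-641],0],[[0,5.6,0],[-579,31,-641],0],[[0,5.6,0],[-579,31,-641],0],[[0,5.6,0],[-579,31,-641],0],[[0,5.6,0],[-579,31,-641],0]], newtons=60)

```text
time: 0.93
eef_pos: [0.4253, 0.2653, 0.216]
tcp_rot: [-0.598, -0.377, 0.378, 0.598]
contact_force: [0.5, 0.8, -0.2]
opening: 0.999
```

```bash
python3 mv.py 0.635 -0.128 0.20 64.5
```

```text
t 0.9333 p [0.4253 0.2653 0.216 ] open 0.9988660010404427 F [ 0.5   0.83 -0.15]
turn [-0.01  0.05 -0.02] shift [-265.    16.  -358.4]
```

Emit:
step_arm(rows=[[[0,0,0],[-265,16,-358],0],[[0,0,0],[-265,16,-358],0],[[0,0,0],[-265,16,-358],0],[[0,0,0],[-265,16,-358],0],[[0,0,0],[-265,16,-358],0],[[0,0,0],[-265,16,-358],0],[[0,0,0],[-265,16,-358],0],[[0,0,0],[-265,16,-358],0],[[0,0,0],[-265,16,-358],0],[[0,0,0],[-265,16,-358],0]])

```text
time: 1.77
eef_pos: [0.621, -0.1023, 0.2007]
tcp_rot: [-0.598, -0.377, 0.378, 0.598]
contact_force: [0.4, 1.2, 0.5]
opening: 0.998
```

Emit:
step_arm(rows=[[[0,0,0],[-20,1,-28],0],[[0,0,0],[-20,1,-28],0],[[0,0,0],[-20,1,-28],0]])

```text
time: 2.02
eef_pos: [0.6373, -0.132, 0.1991]
tcp_rot: [-0.598, -0.376, 0.377, 0.599]
contact_force: [0.6, -0.2, 0.1]
opening: 0.998
```

```bash
python3 mv.py 0.635 -0.128 0.20 64.5; python3 -c "
from h import *
grab('wrist','w1')"
```

```text
t 2.0167 p [ 0.6373 -0.132   0.1991] open 0.9980797218565773 F [ 0.56 -0.19  0.13]
turn [-0.12 -0.14  0.  ] shift [ 2.6 -0.8  3.8]
```

View pics/w1.png

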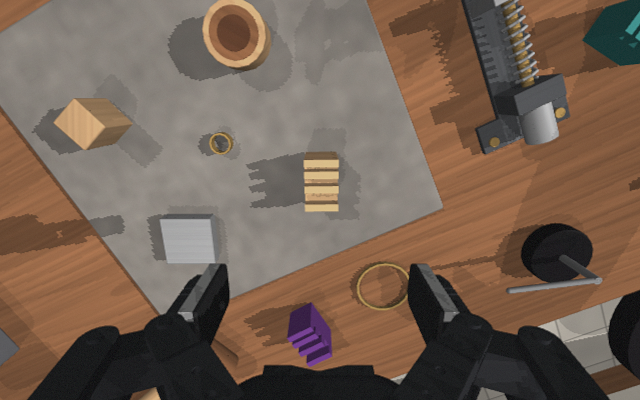

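The wrist view shows the pale grooved block at (321,182), square to the fingers, with clear space on both sides.

```bash
python3 - <<'E'
from h import *
crop('w1',290,135,355,225,7,'c3')
z=load('w1');K=z['K'];v,u=np.mgrid[0:400,0:640];d=z['d']
P=(np.stack([(u-K[0,2])/K[0,0]*d,(v-K[1,2])/K[1,1]*d,d],-1)-z['t'])@z['R']
q=P[140:225,290:355].reshape(-1,3);q=q[(q[:,2]>.05)&(q[:,2]<.066)]
r=cv2.minAreaRect((q[:,:2]*1000).astype(np.float32));print(len(q),q.mean(0),r)
E
python3 mv.py 0.635 -0.128 0.20 64.5
```

```text
1250 [ 0.6324427  -0.12726539  0.05769167] ((634.5969848632812, -128.33984375), (31.888681411743164, 49.819541931152344), 65.08087921142578)
t 2.0667 p [ 0.6369 -0.1305  0.1994] open 1.0028978401240094 F [-0.16  0.28  1.14]
turn [-0.13 -0.04  0.01] shift [ 1.5 -0.6  2.8]
```

View pics/c3.png

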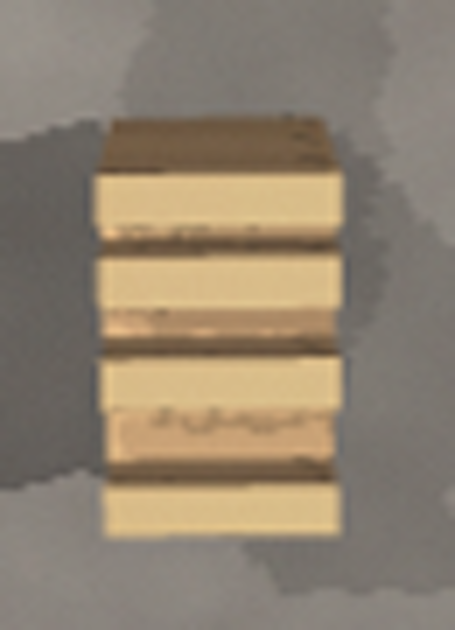

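Emit:
step_arm(rows=[[[0,0,0],[1,40,2],0],[[0,0,0],[1,80,2],0],[[0,0,0],[1,120,2],0],[[0,0,0],[1,150,2],0],[[0,0,0],[1,172,2],0],[[0,0,0],[1,182,2],0],[[0,0,0],[1,182,2],0],[[0,0,0],[1,182,2],0]])

```text
time: 2.73
eef_pos: [0.6362, -0.1277, 0.0191]
tcp_rot: [0.598, 0.378, -0.378, -0.598]
contact_force: [0.4, 0.8, 0.4]
opening: 0.997
```

```bash
python3 mv.py 0.6347 -0.1282 0.017 64.6
```

```text
t 2.7333 p [ 0.6362 -0.1277  0.0191] open 0.9967618190382794 F [0.39 0.78 0.38]
turn [ 0.02 -0.    0.01] shift [-1.1  2.1  1.2]
```

Emit:
step_arm(rows=[[[0,0,0],[-1,2,1],0.3],[[0,0,0],[-1,2,1],0.6],[[0,0,0],[-1,2,1],1],[[0,0,0],[-1,2,1],1],[[0,0,0],[-1,2,1],1],[[0,0,0],[-1,2,1],1],[[0,0,0],[-1,2,1],1],[[0,0,0],[-1,2,1],1]], newtons=60)

```text
time: 3.4
eef_pos: [0.6357, -0.1296, 0.0178]
tcp_rot: [0.599, 0.378, -0.377, -0.597]
contact_force: [-0.7, -0.0, 5.7]
opening: 0.366
```

```bash
python3 mv.py 0.6347 -0.1282 0.16 64.6
```

```text
t 3.4 p [ 0.6357 -0.1296  0.0178] open 0.36588546657563087 F [-0.74 -0.01  5.68]
turn [ 0.13 -0.08  0.01] shift [   0.8 -142.2    1.2]
```

Emit:
step_arm(rows=[[[0,0,0],[0,-10,0],1],[[0,0,0],[0,-40,0],1],[[0,0,0],[0,-80,0],1],[[0,0,0],[0,-110,0],1],[[0,0,0],[0,-110,0],1]])

```text
time: 3.82
eef_pos: [0.6388, -0.1305, 0.135]
tcp_rot: [0.602, 0.38, -0.375, -0.594]
contact_force: [1.1, -1.2, 0.4]
opening: 0.373
```

```bash
python3 mv.py 0.51 0.084 0.128 90.2;  python3 -c "
from h import *
grab('wrist','w2')"
```

```text
t 3.8167 p [ 0.6388 -0.1305  0.135 ] open 0.3729265022407281 F [ 1.09 -1.17  0.37]
turn [  0.76 -25.66  -0.1 ] shift [138.3   4.4 208.6]
```

View pics/w2.png

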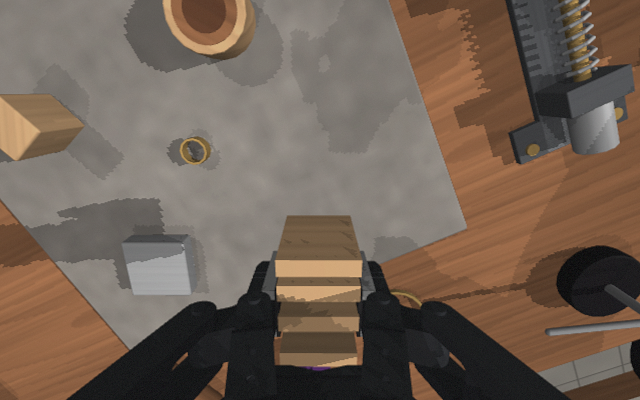

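The block is held square at (318,310), grooves up.

Emit:
step_arm(rows=[[[0,-25.6,0],[138,4,208],1],[[0,-25.6,0],[138,4,208],1],[[0,-25.6,0],[138,4,208],1],[[0,-25.6,0],[138,4,208],1],[[0,-25.6,0],[138,4,208],1],[[0,-25.6,0],[138,4,208],1],[[0,-25.6,0],[138,4,208],1],[[0,-25.6,0],[138,4,208],1],[[0,-25.6,0],[138,4,208],1]])

```text
time: 4.62
eef_pos: [0.5056, 0.0849, 0.1214]
tcp_rot: [-0.499, -0.5, 0.501, 0.5]
contact_force: [-0.8, -0.4, -1.2]
opening: 0.363
```

```bash
python3 -c "
from h import *
grab('wrist','w3');grab('top','t3')"; python3 mv.py 0.512 0.0842 0.060 90.2
```

```text
t 4.7167 p [0.5066 0.084  0.1219] open 0.3703754758152389 F [-0.21  0.43 -0.68]
turn [-0.04 -0.14 -0.01] shift [ 0.2 61.9 -5.5]
```

View pics/w3.png

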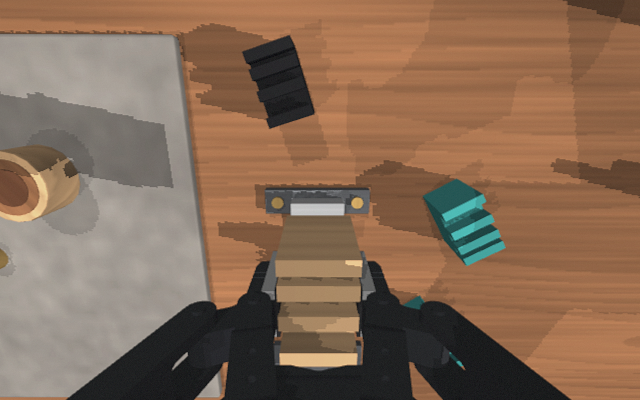

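View pics/t3.png

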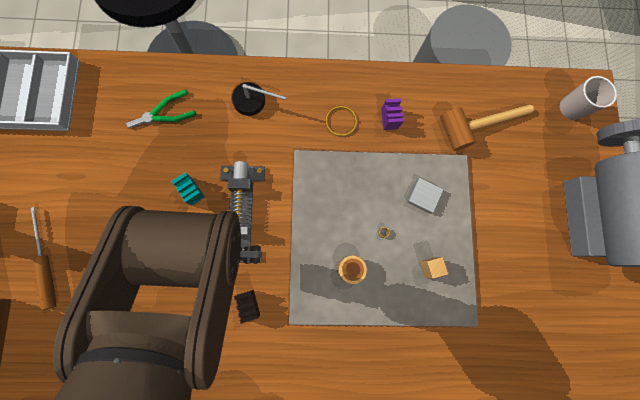

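```bash
python3 - <<'E'
from h import *
z=load('w3');K=z['K'];v,u=np.mgrid[0:400,0:640];d=z['d']
P=(np.stack([(u-K[0,2])/K[0,0]*d,(v-K[1,2])/K[1,1]*d,d],-1)-z['t'])@z['R']
for v in range(190,372,6): print(v,P[v,310].round(4),P[v,330].round(4))
for v in (268,325): print([P[v,u].round(3).tolist() for u in range(268,372,6)])
E
```

```text
190 [0.4976 0.0772 0.0088] [0.4974 0.0942 0.0093]
196 [0.5032 0.0772 0.0079] [0.503  0.0943 0.0083]
202 [0.5041 0.0775 0.0214] [0.5039 0.0938 0.0218]
208 [0.5083 0.0775 0.0242] [0.5081 0.0938 0.0248]
214 [0.5134 0.0775 0.0245] [0.513  0.0938 0.0255]
220 [0.4792 0.0801 0.124 ] [0.4791 0.0898 0.124 ]
226 [0.4796 0.0803 0.1304] [0.4796 0.0895 0.1303]
232 [0.4796 0.0804 0.1372] [0.4793 0.0893 0.1379]
238 [0.4798 0.0806 0.143 ] [0.4795 0.0891 0.1436]
244 [0.4793 0.0807 0.1498] [0.4792 0.0888 0.15  ]
250 [0.4795 0.0809 0.1547] [0.4798 0.0887 0.1541]
256 [0.4791 0.081  0.1604] [0.4798 0.0885 0.159 ]
262 [0.4807 0.081  0.162 ] [0.4804 0.0884 0.1624]
268 [0.483  0.081  0.1623] [0.4831 0.0885 0.1621]
274 [0.4854 0.081  0.1625] [0.4852 0.0885 0.1628]
280 [0.4903 0.0809 0.1589] [0.4905 0.0887 0.1585]
286 [0.4904 0.081  0.1629] [0.4903 0.0885 0.1629]
292 [0.4938 0.081  0.1618] [0.4925 0.0885 0.1636]
298 [0.4964 0.081  0.1618] [0.4958 0.0886 0.1627]
304 [0.5048 0.0807 0.1541] [0.5039 0.089  0.1554]
310 [0.5047 0.0808 0.1582] [0.5052 0.089  0.1575]
316 [0.5044 0.0809 0.1622] [0.5046 0.0888 0.162 ]

[... 574 characters left out ...]
.077, 0.162], [0.483, 0.079, 0.163], [0.483, 0.081, 0.162], [0.483, 0.083, 0.162], [0.483, 0.085, 0.163], [0.483, 0.088, 0.162], [0.483, 0.09, 0.163], [0.482, 0.092, 0.164], [0.483, 0.094, 0.162], [0.483, 0.097, 0.162], [0.483, 0.099, 0.162], [0.494, 0.104, 0.143], [0.498, 0.108, 0.136]]
[[0.493, 0.068, 0.181], [0.507, 0.067, 0.165], [0.509, 0.069, 0.162], [0.508, 0.071, 0.163], [0.508, 0.074, 0.163], [0.509, 0.076, 0.162], [0.508, 0.079, 0.163], [0.509, 0.081, 0.162], [0.508, 0.083, 0.162], [0.509, 0.086, 0.162], [0.509, 0.088, 0.161], [0.508, 0.09, 0.163], [0.509, 0.093, 0.162], [0.509, 0.095, 0.161], [0.509, 0.098, 0.162], [0.508, 0.1, 0.163], [0.505, 0.101, 0.167], [0.493, 0.101, 0.181]]
```

Emit:
step_arm(rows=[[[0,0,0],[0,30,-5],1],[[0,0,0],[0,60,-5],1],[[0,0,0],[0,76,-5],1],[[0,0,0],[0,82,-5],1],[[0,0,0],[0,82,-5],1],[[0,0,0],[0,82,-5],1]])

```text
time: 5.22
eef_pos: [0.5122, 0.0842, 0.0409]
tcp_rot: [0.5, 0.5, -0.5, -0.5]
contact_force: [-0.0, 0.1, -0.4]
opening: 0.366
```

```bash
python3 -c "
from h import *
grab('scene','s4')
crop('s4',300,150,460,310,4,'s4c')"; python3 mv.py 0.553 0.0842 0.040 90.2
```

```text
t 5.2667 p [0.5127 0.0843 0.0416] open 0.3691527519621585 F [ 0.9   0.37 -0.25]
turn [ 0.13 -0.13 -0.01] shift [ -0.2   1.7 -40.3]
```

View pics/s4c.png

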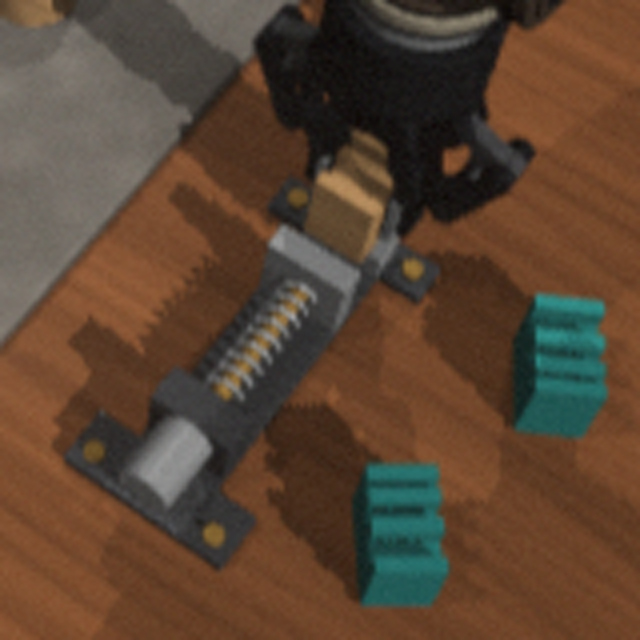

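The block hangs over the fixed jaw, just in front of the sprung jaw and with its underside below the lip. Pressing the jaw back next.

Emit:
step_arm(rows=[[[0,0,0],[0,1,-6],1],[[0,0,0],[0,1,-12],1],[[0,0,0],[0,1,-18],1],[[0,0,0],[0,1,-24],1],[[0,0,0],[0,1,-30],1],[[0,0,0],[0,1,-36],1],[[0,0,0],[0,1,-41],1],[[0,0,0],[0,1,-41],1],[[0,0,0],[0,1,-41],1]], newtons=80)

```text
time: 6.02
eef_pos: [0.5518, 0.0851, 0.039]
tcp_rot: [-0.499, -0.5, 0.501, 0.5]
contact_force: [-5.3, 0.0, 1.3]
opening: 0.362
```

```bash
python3 -c "
from h import *
grab('wrist','w5');grab('scene','s5')
crop('s5',300,150,460,310,4,'s5c')
z=load('w5');K=z['K'];v,u=np.mgrid[0:400,0:640];d=z['d']
P=(np.stack([(u-K[0,2])/K[0,0]*d,(v-K[1,2])/K[1,1]*d,d],-1)-z['t'])@z['R']
for v in range(160,372,6): print(v,P[v,312].round(4),P[v,330].round(4))
"; python3 mv.py 0.553 0.0842 0.014 90.2
```

```text
160 [0.5026 0.0807 0.0084] [0.5023 0.0908 0.0094]
166 [0.504  0.0809 0.018 ] [0.504  0.0905 0.0174]
172 [0.5057 0.081  0.0247] [0.5057 0.0903 0.0246]
178 [0.5089 0.081  0.0244] [0.5086 0.0903 0.0254]
184 [0.512  0.081  0.0251] [0.512  0.0903 0.0248]
190 [0.5153 0.081  0.0247] [0.5151 0.0904 0.0253]
196 [0.5186 0.081  0.0248] [0.5185 0.0904 0.0248]
202 [0.5276 0.0806 0.0075] [0.527  0.0911 0.0093]
208 [0.5306 0.0807 0.0096] [0.5311 0.0912 0.0082]
214 [0.5345 0.0806 0.0092] [0.5345 0.0912 0.0091]
220 [0.5256 0.0812 0.0412] [0.5253 0.0899 0.042 ]
226 [0.5256 0.0814 0.0487] [0.5256 0.0897 0.0487]
232 [0.5259 0.0815 0.055 ] [0.5254 0.0894 0.056 ]
238 [0.5262 0.0816 0.0606] [0.5254 0.0892 0.0621]
244 [0.526  0.0817 0.0667] [0.5264 0.0891 0.0658]
250 [0.5254 0.0818 0.0731] [0.5257 0.0888 0.0726]
256 [0.5258 0.0819 0.0773] [0.5263 0.0887 0.0763]
262 [0.5267 0.0819 0.0802] [0.5264 0.0885 0.0806]
268 [0.5294 0.0819 0.0798] [0.5292 0.0886 0.0801]
274 [0.5323 0.0819 0.0793] [0.5323 0.0887 0.0793]
280 [0.5364 0.0818 0.0768] [0.5366 0.0888 0.0765]
286 [0.537  0.0819 0.08  ] [0.5369 0.0887 0.0802]
292 [0.5397 0.0819 0.08  ] [0.54   0.0888 0.0794]
298 [0.542  0.0819 0.0804] [0.5423 0.0888 0.08  ]
304 [0.551  0.0817 0.072 ] [0.5511 0.0892 0.0718]
310 [0.5512 0.0818 0.0756] [0.5511 0.0891 0.0757]
316 [0.5507 0.0819 0.0799] [0.5505 0.0889 0.0801]
322 [0.5545 0.0818 0.0788] [0.5544 0.089  0.0789]
328 [0.5567 0.0818 0.0796] [0.5559 0.089  0.0805]
334 [0.5695 0.0816 0.0683] [0.5693 0.0896 0.0685]
340 [0.5682 0.0817 0.0734] [0.5681 0.0894 0.0735]
346 [0.569  0.0817 0.076 ] [0.5687 0.0893 0.0763]
352 [0.5687 0.0818 0.0796] [0.5687 0.0892 0.0795]
358 [0.5719 0.0818 0.0795] [0.5722 0.0893 0.0792]
364 [0.5748 0.0818 0.0798] [0.5747 0.0893 0.0799]
370 [0.5413 0.0825 0.1146] [0.5418 0.0875 0.114 ]
t 6.1167 p [0.5516 0.0851 0.039 ] open 0.3652465401873894 F [-4.93  0.48  1.36]
turn [-0.12 -0.06 -0.  ] shift [-0.9 25.  -1.5]
```

View pics/s5c.png

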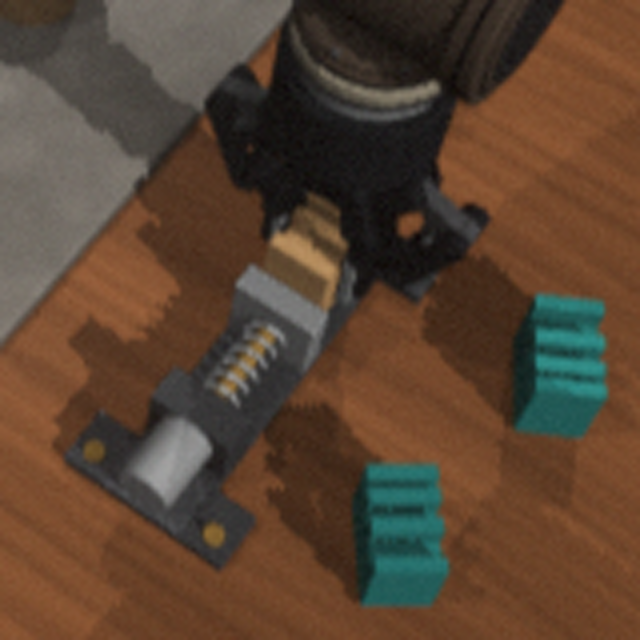

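View pics/w5.png

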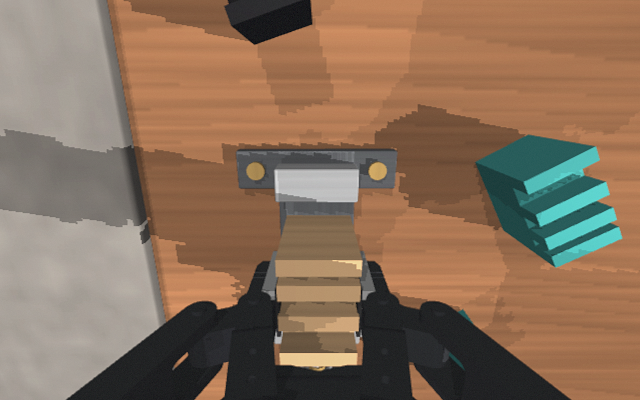

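Jaw pressed back; the rear face (x 0.526) clears the fixed jaw (0.522). Lowering.

Emit:
step_arm(rows=[[[0,0,0],[-0.5,4,-1.5],1],[[0,0,0],[-0.5,8,-1.5],1],[[0,0,0],[-0.5,12,-1.5],1],[[0,0,0],[-0.5,16,-1.5],1],[[0,0,0],[-0.5,19,-1.5],1],[[0,0,0],[-0.5,22,-1.5],1],[[0,0,0],[-0.5,22,-1.5],1],[[0,0,0],[-0.5,22,-1.5],1]])

```text
time: 6.78
eef_pos: [0.5524, 0.0847, 0.0163]
tcp_rot: [-0.499, -0.5, 0.501, 0.5]
contact_force: [-4.6, -1.0, -0.2]
opening: 0.366
```

```bash
python3 -c "
from h import *
grab('wrist','w6')
z=load('w6');K=z['K'];v,u=np.mgrid[0:400,0:640];d=z['d']
P=(np.stack([(u-K[0,2])/K[0,0]*d,(v-K[1,2])/K[1,1]*d,d],-1)-z['t'])@z['R']
for v in list(range(210,290,6))+[358,364]: print(v,P[v,312].round(4),P[v,330].round(4))
"; python3 mv.py 0.553 0.0842 0.014 90.2
```

```text
210 [0.5188 0.0809 0.0247] [0.5188 0.0892 0.0245]
216 [0.5259 0.0807 0.0136] [0.5266 0.0898 0.0117]
222 [0.5258 0.0808 0.0218] [0.5261 0.0894 0.0211]
228 [0.5261 0.081  0.0285] [0.5258 0.0891 0.0291]
234 [0.5266 0.0811 0.034 ] [0.5261 0.0889 0.0349]
240 [0.5265 0.0812 0.0404] [0.5262 0.0887 0.0408]
246 [0.5258 0.0813 0.0473] [0.526  0.0885 0.047 ]
252 [0.5267 0.0814 0.0506] [0.5262 0.0883 0.0516]
258 [0.5263 0.0815 0.0563] [0.5259 0.0881 0.057 ]
264 [0.5282 0.0815 0.0573] [0.5281 0.0881 0.0575]
270 [0.5303 0.0815 0.0579] [0.5307 0.0882 0.0573]
276 [0.5328 0.0815 0.058 ] [0.5336 0.0882 0.0567]
282 [0.5373 0.0814 0.055 ] [0.5377 0.0884 0.0544]
288 [0.5389 0.0814 0.0566] [0.5386 0.0883 0.057 ]
358 [0.5722 0.0813 0.0571] [0.5724 0.0888 0.0569]
364 [0.5764 0.0813 0.0561] [0.575  0.0888 0.0573]
t 6.8333 p [0.5523 0.0847 0.0163] open 0.3626478486414347 F [-4.19 -0.2  -0.15]
turn [-0.18 -0.06  0.01] shift [-0.5  2.3 -0.7]
```

Between the jaws, with about 2–3 mm left to seat.

Emit:
step_arm(rows=[[[0,0,0],[0,1,0],1],[[0,0,0],[0,2,0],1],[[0,0,0],[0,3,0],1],[[0,0,0],[0,3,0],1],[[0,0,0],[0,3,0],1]])

```text
time: 7.25
eef_pos: [0.553, 0.0847, 0.0139]
tcp_rot: [-0.499, -0.5, 0.501, 0.5]
contact_force: [-5.0, 0.8, 0.1]
opening: 0.362
```

Emit:
step_arm(rows=[[[0,0,0],[0,0.7,0],1],[[0,0,0],[0,1.4,0],1],[[0,0,0],[0,1.4,0],1]])

```text
time: 7.5
eef_pos: [0.5531, 0.0847, 0.0138]
tcp_rot: [-0.499, -0.5, 0.501, 0.5]
contact_force: [-8.6, 0.2, 8.4]
opening: 0.371
```

Contact at 8 N, so it is seated. Releasing.

Emit:
step_arm(rows=[[[0,0,0],[0,0,0],0.55],[[0,0,0],[0,0,0],0.5],[[0,0,0],[0,0,0],0.4],[[0,0,0],[0,0,0],0.3],[[0,0,0],[0,0,0],0.3],[[0,0,0],[0,0,0],0.3],[[0,0,0],[0,0,0],0.3]])

```text
time: 8.08
eef_pos: [0.5539, 0.0845, 0.013]
tcp_rot: [0.5, 0.501, -0.5, -0.499]
contact_force: [-0.7, 0.3, -0.4]
opening: 0.696
```

Emit:
step_arm(rows=[[[0,0,0],[0,-10,0],0.3],[[0,0,0],[0,-40,0],0.3],[[0,0,0],[0,-80,0],0.3],[[0,0,0],[0,-120,0],0.3],[[0,0,0],[0,-150,0],0.3],[[0,0,0],[0,-150,0],0.3],[[0,0,0],[0,-150,0],0.3]])

```text
time: 8.67
eef_pos: [0.5556, 0.0845, 0.1668]
tcp_rot: [0.501, 0.502, -0.499, -0.498]
contact_force: [-0.5, 0.5, -1.1]
opening: 0.698
```

```bash
python3 -c "
from h import *
grab('wrist','w7');grab('scene','s7')
crop('s7',300,150,460,310,4,'s7c')
z=load('w7');K=z['K'];v,u=np.mgrid[0:400,0:640];d=z['d']
P=(np.stack([(u-K[0,2])/K[0,0]*d,(v-K[1,2])/K[1,1]*d,d],-1)-z['t'])@z['R']
q=P.reshape(-1,3)
for n,m in [('block',(q[:,2]>.051)&(q[:,2]<.062)&(abs(q[:,0]-.547)<.045)&(abs(q[:,1]-.084)<.03))]:
  a=q[m];print(len(a),a.min(0),a.max(0),cv2.minAreaRect((a[:,:2]*1000).astype(np.float32)))
"; python3 mv.py 0.553 0.0842 0.014 90.2
```

```text
2079 [0.52155118 0.06224081 0.05100391] [0.58599867 0.10508234 0.05657839] ((553.710205078125, 83.39564514160156), (64.2854232788086, 42.84342956542969), 0.49432986974716187)
t 8.7667 p [0.553  0.0846 0.1624] open 0.6961597564558528 F [ 0.32  0.69 -0.9 ]
turn [-0.08 -0.07  0.  ] shift [ -0.4 148.4  -0.2]
```

View pics/s7c.png

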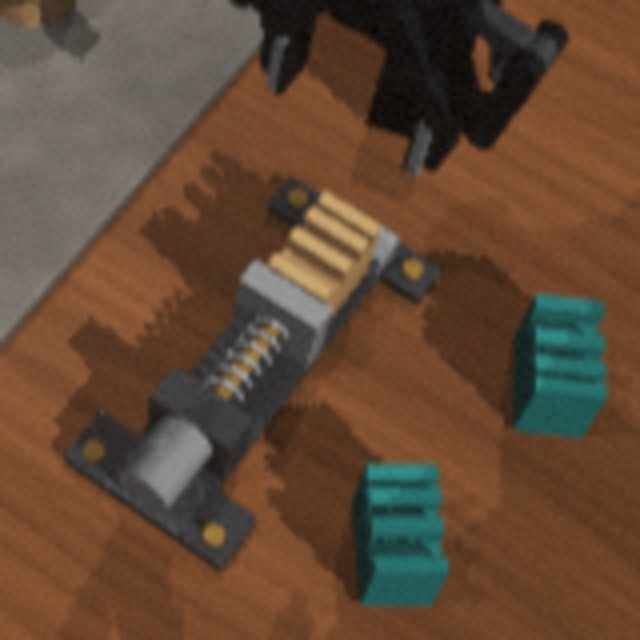

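View pics/w7.png

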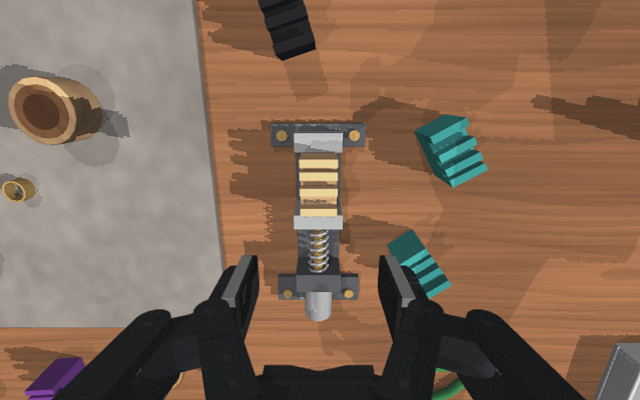

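The block is seated flush at (319,187), grooves up, between both jaws. Block plus jaw spans 64.3 mm (50 + 14 expected) and the top is at about z 0.054.

```bash
python3 -c "
from h import *
z=load('w7')
for u,v in [(306,163),(332,163),(306,213),(332,213),(306,194),(332,194)]: print(world(z,u,v).round(4))
print(ctrl.sign_off())"
```

```text
[0.5252 0.0737 0.055 ]
[0.5252 0.0951 0.0544]
[0.5693 0.0732 0.0546]
[0.5687 0.0957 0.0561]
[0.552  0.0734 0.0547]
[0.5518 0.0955 0.0549]
the job is handed in; nothing more can be done
None
```

The grooved block is clamped in the holder, grooves up, and I handed the job in at about 8.8 s of the 35 s allowed; sign-off reports no verdict. I pinched the block by its long sides, pressed the sprung jaw back about 28 mm with it, lowered it until it touched the base (about 8 N), let go, and raised the gripper clear.

Last checks, from the wrist camera:
- **Seating:** the block's top is level across six points, at z about 0.055 m (0.054 expected), so it sits flat.
- **Against the fixed jaw:** its rear face is at x about 0.522 m, flush with the fixed jaw.
- **Clamped:** block and sprung jaw together span 64.3 mm (50 + 14 expected), which puts the jaw reading near 0.024 m. I couldn't read the joint directly.
- **Square and centred:** yaw error is about 0.5°, and the block is within about 1 mm of the nest sideways.
- **Clearance:** the robot was touching nothing, about 0.15 m above the block.

No check failed. The heights measured differ by 1–2 mm, within the calibration error.

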